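# Fill the two-lidded nut canister and take off its outer lid

## Robot

A 6-joint arm with a two-finger parallel gripper is mounted at the origin on a cart in front of the work surface, level with it; the furniture and walls round the work are solid. World frame = base frame: x ahead of the robot, y to its left, z up, the work surface at z = 0. Lengths are in m, angles in rad, forces in N, time in s.
With the tool pointing down it reaches from about 0.35 to 0.975 m from the base axis. Payload 4.9 kg.
Tool frame: the origin (TCP) lies on the centre line of the jaws, within the pads' length; the fingertips stand ctrl.tcp_to_tips ahead of it and the grasp point (between the pads) lies 3 mm ahead of it (ctrl.tcp_to_tips is the distance from the TCP to the fingertips, in m); z points along the fingers, y is the direction in which the jaws open and shut (so a half turn about z gives the same grasp; the last joint's range is limited). The gripper opens to 85 mm and grips with 20 to 120 N. Pads are 22 mm wide; open, the fingers measure 114 mm over their backs; the gripper's body (76 mm by 85 mm) begins 54 mm behind the grasp point. The pads swing forward as they close: fully open they stand 13 mm farther back than shut.
Start: joints at [-1.412, 0.053, 1.613, -0, 1.476, -0.119], TCP at [0.171, -0.601, 0.218] pointing down, gripper open.
Joint ranges: [-3.01, 3.01], [-1.01, 2.22], [0.06, 2.58], [-1.02, 4.17], [0.09, 2.62], [-3.14, 3.14]. Speed limits (rad/s): [2.57, 2.57, 3.14, 3.14, 3.14, 3.14].

## Interface

Orientations are given as a rotation vector (axis times angle).
In Python, from station import ctrl, vision gives the robot as it stands.
- The arm moves only by the tool jog_arm, never from a script. Its argument "deltas" is a list of rows, each a list of 7 numbers: the turn, a rotation vector about the tool's x, y, z in rad, then the shift along the tool's x, y, z in cm, then the opening, from 0 (shut) to 1 (fully open). A call has 1 to 12 rows; each row shifts and turns the commanded pose from where the row before left it, along the tool's axes as they then stand; what a row does not reach is not made up. A row lasts 1/12 s, in which the tool goes at most 41.7 mm and 7.16 degrees, less where a joint would pass 70% of its speed; a pose out of reach is approached as far as the arm can. A call with a gripper value outside its range is refused whole. The fingers move at their own pace and stop on an object; "grip_force" is the grip in N (left out, the last holds). Time passes only in rows, so rows that do not move let the fingers close. It gives the time, the measured TCP pose, the force and the opening at its end, in the units of the state.
- ctrl.get_obs(): the state, without advancing time (a new reading comes with each control period).
- vision.get_image(name): name is "scene" or "side" or "wrist"; returns (picture, depth): 384x512x3 uint8, red, green, blue; 384x512 float32, m along the optical axis (not along the pixel's ray), 0 where there is no reading.
- vision.calibration(name): a dict with "fx", "fy", "cx", "cy" (pixels), "rvec" (rotation vector, rad) and "tvec" (3), from world to camera coordinates, as OpenCV has them; the wrist camera has in their place "hand_eye" (4x4, takes a point from camera to tool coordinates, whose origin is the TCP and whose axes are the flange's). Camera axes: x right, y down, z forward; pixel columns grow to the right and rows downward; lengths in m; the calibration is good to about 2 mm. A picture is of the moment at which its call begins: read the wrist's pose just before it. calibration takes no time and is no camera call.
- ctrl.finish_job(): hands the job in, once; it reports no verdict.
The state is a dict: "t": time; "q": joint angles; "dq": joint speeds; "effort": joint torques, N m; "tool_pos": TCP position; "tool_rot": TCP orientation; "contact_force": force on the tool from outside, world axes, zero at the start; "wrist_torque": the same for the moment, N m; "opening": finger opening in m.
Only numpy, scipy, OpenCV 4.12 (cv2) and the standard library are available. Lean on these libraries where they do the work, as an engineer would, in place of code of your own. Each camera call takes 0.05 s, during which the arm holds its last target. There are 200 camera calls.

## Task

Pour all six nuts from the scoop into the open canister and set the scoop back down upright on the worktop. Then carry the nested pair of lids over by the inner lid's knob, without letting the two come apart, and lower it until it is fully seated on the canister; let go, take the outer lid by its collar and lift it off alone, leaving the inner lid undisturbed in its seat. Finish still holding the outer lid roughly level in the gripper, well clear above the canister (10 cm or so above its seat); drop neither scoop nor lids, do not touch the nuts, and leave the other kitchen things alone.

Things in the scene. Friction and masses are not known exactly. Their poses are not given: they have to be found in the camera images.
- canister: open round pot of white glazed ceramic, loose, 0.6 kg: 98 mm outside, 90 mm inside diameter, 85 mm tall, floor 5 mm thick. Origin at the centre of its underside, z up. Stands upright in the middle of the work area.
- inner_lid: inner lid, white ceramic, 160 g, nested under the outer lid on the worktop. Heights over its origin (centre of its underside): tapered plug 0-12 mm (diameter 72 below, 82 above), flange 98 mm wide at 12-16 mm that comes to lie on the canister's rim, stem 14 mm thick, upright round knob 22 mm wide at 44-72 mm. z up. Seated, its origin is 73 mm above the canister's.
- inner_lid_knob (a point): centre of the inner lid's knob, 58 mm above that lid's origin. The knob stands up through the outer lid's hole; its top is 30 mm, its lower end 2 mm above the outer lid's collar. Gripped from above with the tips above the collar and raised, it carries both lids, the outer one lying loose on the inner one's flange.
- outer_lid: outer lid, pale wood, 100 g: ring plate 112 mm wide, 4 mm thick, with a 45 mm hole and round it an upright collar 56 mm wide outside, top 26 mm above the plate's underside; a skirt (105 mm inside) hangs 12 mm below the plate, seated 8 mm down outside the canister. Origin: centre of the plate's underside, z up, 16 mm above the inner lid's origin while nested, 89 mm above the canister's when seated.
- outer_lid_collar (a point): centre of the outer lid's collar, 15 mm above the outer lid's origin (half-way up the collar above the plate). Gripped from above across its 56 mm outside diameter, with the tips beside the collar just above the plate; the knob then stands 41 mm above this point, between the fingers.
- scoop: metal scoop with the six nuts, left or right of the canister (lids on the other side), 150 g. Origin: centre of underside; z up, spout to its -x, which points roughly away from the robot. Floor 66 mm wide, walls 45 mm high at sides and back (x = +50 mm); from x = -35 mm a ramp rises at 25 degrees to the open lip at x = -88 mm, z = 27 mm. Tilting the spout 45 to 50 degrees down empties it.
- scoop_grip (a point): grasp point in the middle of the scoop's handle, above its centre of mass, 84 mm above its underside (x = 0, y = 0 of the scoop): a straight bar 16 mm wide (along the scoop's y) and 16 mm high that runs along the scoop's x above the hollow from a post on the back wall.
- nut_0: one of the six round brown nuts in the shell, 25 to 26 mm, 11 g; origin at its centre; starts in the scoop
- nut_1: one of the six round brown nuts in the shell, 25 to 26 mm, 11 g; origin at its centre; starts in the scoop
- nut_2: one of the six round brown nuts in the shell, 25 to 26 mm, 11 g; origin at its centre; starts in the scoop
- nut_3: one of the six round brown nuts in the shell, 25 to 26 mm, 11 g; origin at its centre; starts in the scoop
- nut_4: one of the six round brown nuts in the shell, 25 to 26 mm, 11 g; origin at its centre; starts in the scoop
- nut_5: one of the six round brown nuts in the shell, 25 to 26 mm, 11 g; origin at its centre; starts in the scoop
- garlic: a head of garlic, 56 mm; bystander round the work, loose; origin at the centre of its underside
- spice_jar: a spice jar, 45 mm wide, 100 mm tall; bystander round the work, loose; origin at the centre of its underside
- mug: a mug, 98 mm tall; bystander round the work, loose; origin at the centre of its underside
- bowl: a small bowl, 115 mm wide, 51 mm tall; bystander round the work, loose; origin at the centre of its underside
Not all that is in view belongs to the job. Of the things shaped like the outer_lid, the wood one is meant.

How it is judged:
By the outcome, as a careful person would: the job done as asked, in the order asked, and still so for the second after the job is handed in, while the arm keeps its last pose, push and grip.
It also fails if it takes over 72 s, if anything falls off the work surface, if the arm or the gripper's body presses on something with over 40 N, if the wrist force passes 120 N, or if a joint passes its speed limit or range.

## Working session

There is one attempt and no reset: what is moved stays moved. The work goes in short steps, Python scripts to look and compute and a tool call to move; the robot and the scene stay as the last step left them, time stands still between calls to the robot, and variables do not carry over. Pictures are saved under pics/ and viewed, about 8 in all and at most 12, crops included, and the job is handed in when it is done.

Besides the shell and the picture viewer there is one more tool, called after "Request:" as a command line: name --pt "numbers of a row" for each row, then --argument value for the rest. jog_arm: Moves the arm, as the interface text tells. Its arguments: {"type":"object","properties":{"deltas":{"type":"array"},"grip_force":{"type":"number"}},"required":["deltas"]}

```bash
ls; mkdir -p pics; cat > h.py <<'E'
import numpy as np, cv2
from scipy.spatial.transform import Rotation as R
from station import ctrl, vision
def cam(name,obs=None):
    c=vision.calibration(name)
    if name=='wrist':
        o=obs or ctrl.get_obs(); H=np.array(c['hand_eye'])
        Rt=R.from_rotvec(o['tool_rot']).as_matrix()
        return c, Rt@H[:3,:3], Rt@H[:3,3]+np.array(o['tool_pos'])
    Rw=R.from_rotvec(np.ravel(c['rvec'])).as_matrix()
    return c, Rw.T, -Rw.T@np.ravel(c['tvec'])
def cloud(name,d,obs=None):
    c,Rc,t=cam(name,obs); v,u=np.mgrid[:d.shape[0],:d.shape[1]]
    P=np.stack([(u-c['cx'])/c['fx']*d,(v-c['cy'])/c['fy']*d,d],-1)@Rc.T+t
    P[d==0]=np.nan; return P
def ray(name,u,v,z,obs=None):
    c,Rc,t=cam(name,obs); r=Rc@np.array([(u-c['cx'])/c['fx'],(v-c['cy'])/c['fy'],1.])
    return t+r*(z-t[2])/r[2]
E
python3 - <<'E'
from h import *
o=ctrl.get_obs(); print(o, ctrl.tcp_to_tips)
ims=[]
for n in ['scene','side','wrist']:
    im,d=vision.get_image(n); np.savez(f'pics/{n}0.npz',im=im,d=d)
    ims.append(im); print(n,cam(n)[1:],d[d>0].min(),d.max())
    cv2.imwrite(f'pics/{n}0.png',cv2.resize(im[...,::-1],(800,600)))
E
```

```text
pics
{'t': 0.0, 'q': array([-1.41199893e+00,  5.33423866e-02,  1.61430303e+00,  1.99793946e-05,
        1.47603768e+00, -1.19010368e-01]), 'dq': array([ 0.00058864, -0.00076609,  0.00071135,  0.00022339,  0.00097494,
       -0.00068679]), 'effort': array([ 7.10850218e-04, -3.93672359e+01, -3.70180607e+01, -1.14788912e-05,
        7.00141987e-03, -4.70351139e-06]), 'tool_pos': array([ 0.17129895, -0.60037536,  0.21626665]), 'tool_rot': array([-3.10926408e+00, -4.34685092e-01,  3.40629454e-05]), 'contact_force': array([0.77428811, 0.20739675, 0.47686885]), 'wrist_torque': array([ 0.00198688, -0.03229477, -0.03376986]), 'opening': 0.08537739665709755} 0.022
scene (array([[ 0.89837294, -0.33927811,  0.27895596],
       [-0.43919513, -0.70226593,  0.56029475],
       [ 0.00580552, -0.62586974, -0.779906  ]]), array([ 0.23002786, -0.64625346,  1.00923322])) 0.40224695 2.9608233
side (array([[-0.90289263, -0.15176749,  0.40218344],
       [-0.42983203,  0.33053258, -0.84023368],
       [-0.00541457, -0.93151213, -0.36366996]]), array([-0.14543451,  1.4595958 ,  0.69960754])) 0.894319 3.2486951
wrist (array([[ 0.27402419, -0.91548686, -0.29460915],
       [-0.9617223 , -0.26116174, -0.08297444],
       [-0.00097863,  0.30606919, -0.95200877]]), array([ 0.24702613, -0.58045175,  0.37176591])) 0.071758635 1.4745148
```

View pics/scene0.png

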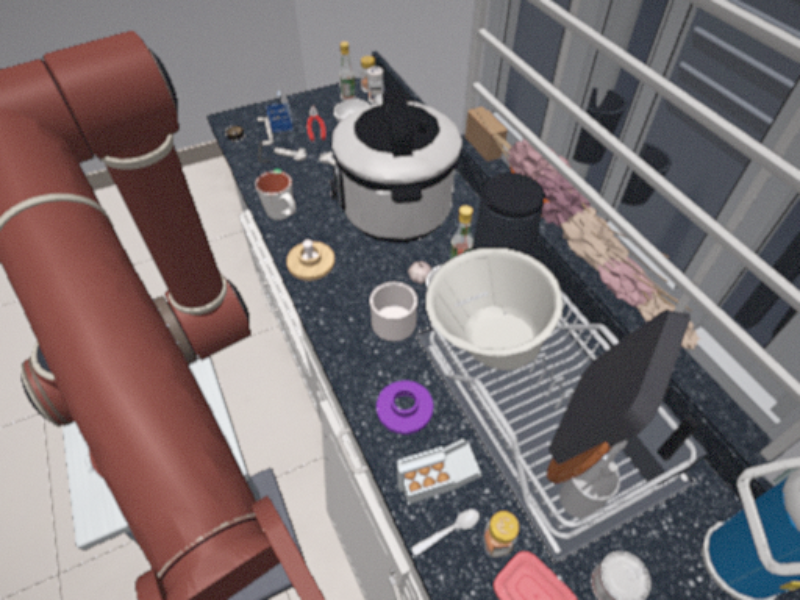

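View pics/side0.png

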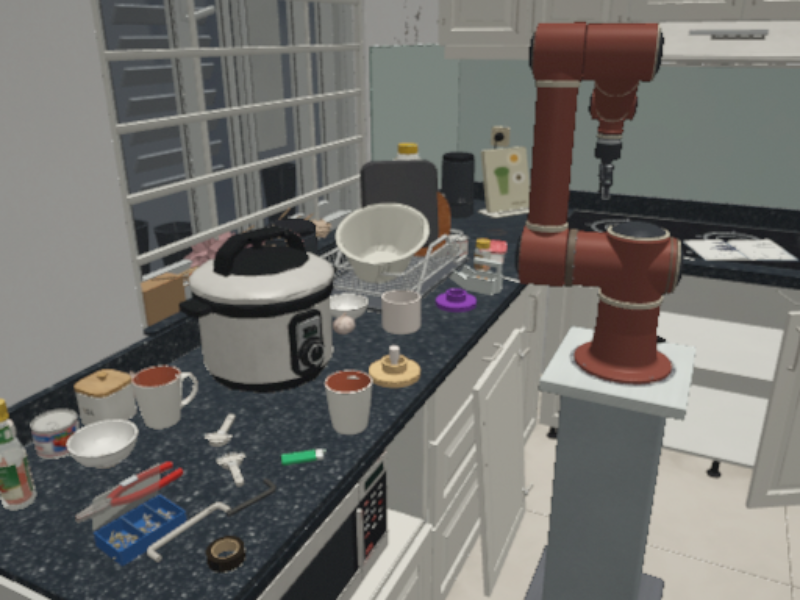

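Scene (800x600 px): the canister is at (394,310), with the wood/white lid pair at (310,258). A purple decoy lid is at (404,405). The scoop with the nuts is at (438,470), its spout to the right (+x) and handle above. The garlic (420,270), spice jar (502,533) and mug (275,195) are bystanders. Candidates for the outer lid are wood (310,258) or purple (404,405), so wood. Candidates for the canister are the white pot (394,310), mug (275,195) or strainer (495,305), so the pot.

```bash
cat > m.py <<'E'
from h import *
z=np.load('pics/scene0.npz'); im,d=z['im'],z['d']; P=cloud('scene',d)
k=512/800
def box(a,b,c,e): 
    m=np.zeros(d.shape,bool); m[int(b*k):int(e*k),int(a*k):int(c*k)]=1; return m
hsv=cv2.cvtColor(im,cv2.COLOR_RGB2HSV)
def st(n,m): 
    p=P[m&np.isfinite(P[...,2])]; print(n,len(p),'med',np.median(p,0).round(4),'min',p.min(0).round(3),'max',p.max(0).round(3)); return p
def circ(p):
    A=np.c_[2*p[:,:2],np.ones(len(p))]; s=np.linalg.lstsq(A,(p[:,:2]**2).sum(1),rcond=None)[0]; return s[:2].round(4),np.sqrt(s[2]+s[:2]@s[:2]).round(4)
Z=P[...,2]
st('table',box(330,330,370,380))
rim=box(360,275,425,345)&(Z>.079)&(Z<.092); p=st('rim',rim); print(circ(p))
lb=box(280,230,345,285)
p=st('plate',lb&(Z>.01)&(Z<.025)&(hsv[...,1]>60));
m=(lb&(hsv[...,1]>60)&(Z>.01)).astype(np.uint8); 
cs,_=cv2.findContours(m,0,2); c=max(cs,key=cv2.contourArea); e=cv2.fitEllipse(c);print(e,ray('scene',*e[0],.02))
p=st('knob',lb&(Z>.065)); print(p[:20].round(3)); print('knobtop',np.median(p[p[:,2]>p[:,2].max()-.008],0))
s=box(380,435,490,505); p=st('scoop',s&(Z>.02))
h=P[s&(Z>.078)]; print('handle',len(h),h.mean(0),h.min(0),h.max(0))
if len(h)>5:
    l=cv2.fitLine(h[:,:2].astype(np.float32),2,0,.01,.01); print(l.ravel(),np.arctan2(l[1],l[0]))
st('strainer',box(425,245,562,370)&(Z>.1)); st('jar',box(482,510,522,560)&(Z>.02));st('garlic',box(405,258,432,285)&(Z>.02)); st('purple',box(375,378,435,435)&(Z>.01));
cr=im[int(430*k):int(510*k),int(370*k):int(500*k)]; cr2=im[int(220*k):int(350*k),int(270*k):int(440*k)]
a=cv2.resize(cr,(780,480),interpolation=2)
cv2.imwrite('pics/scoop.png',a[...,::-1])
E
python3 m.py
```

```text
table 796 med [ 0.4202  0.0018 -0.0006] min [ 0.362 -0.071 -0.007] max [0.482 0.083 0.005]
rim 132 med [0.5357 0.029  0.0835] min [ 0.492 -0.018  0.079] max [0.59  0.083 0.088]
(array([0.5402, 0.0323]), np.float64(0.0469))
plate 371 med [0.4271 0.2628 0.0195] min [0.381 0.224 0.01 ] max [0.491 0.335 0.025]
((198.45529174804688, 167.51480102539062), (21.209697723388672, 28.82488250732422), 82.78661346435547) [0.43448839 0.27340084 0.02      ]
knob 22 med [0.4354 0.2816 0.071 ] min [0.427 0.272 0.065] max [0.446 0.299 0.077]
[[0.44  0.299 0.065]
 [0.443 0.292 0.071]
 [0.431 0.294 0.069]
 [0.434 0.29  0.072]
 [0.438 0.292 0.068]
 [0.439 0.281 0.077]
 [0.443 0.283 0.073]
 [0.429 0.285 0.073]
 [0.432 0.284 0.073]
 [0.436 0.284 0.071]
 [0.439 0.283 0.071]
 [0.442 0.281 0.071]
 [0.446 0.279 0.071]
 [0.427 0.279 0.074]
 [0.431 0.282 0.07 ]
 [0.434 0.278 0.072]
 [0.437 0.276 0.073]
 [0.44  0.275 0.072]
 [0.429 0.277 0.07 ]
 [0.432 0.275 0.07 ]]
knobtop [0.43544325 0.28110544 0.07158209]
scoop 946 med [ 0.4463 -0.3197  0.0361] min [ 0.388 -0.362  0.02 ] max [ 0.575 -0.277  0.094]
handle 213 [ 0.42891034 -0.31569903  0.08966163] [ 0.38793382 -0.32721444  0.07893035] [ 0.47172949 -0.30134086  0.09433802]
[ 0.98952246 -0.14437889  0.42891034 -0.31569904] [-0.14488526]
strainer 4051 med [ 0.7164 -0.0862  0.1549] min [ 0.554 -0.271  0.1  ] max [0.884 0.099 0.248]
jar 484 med [ 0.4906 -0.4745  0.0966] min [ 0.474 -0.514  0.021] max [ 0.519 -0.444  0.103]
garlic 153 med [0.6486 0.116  0.0364] min [ 0.604 -0.009  0.02 ] max [0.677 0.153 0.153]
purple 823 med [ 0.4649 -0.1762  0.016 ] min [ 0.414 -0.223  0.01 ] max [ 0.525 -0.113  0.042]
```

View pics/scoop.png

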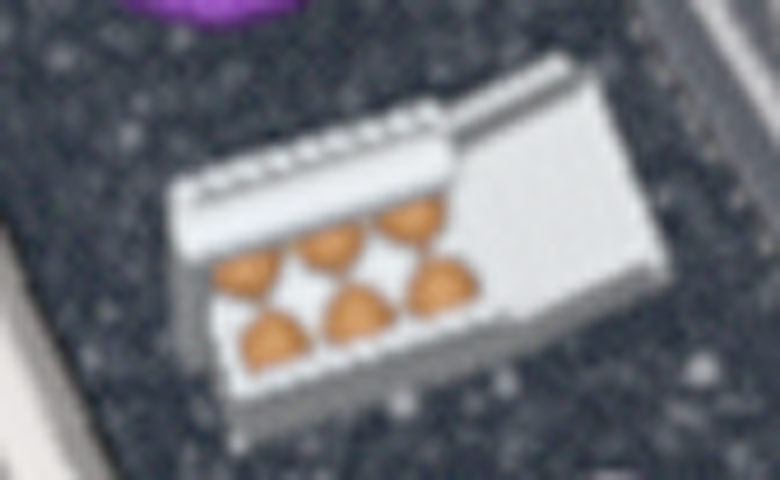

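```bash
cat >> m.py <<'E'
print('-----')
print([a for a in dir(ctrl) if a[0]!='_'],[a for a in dir(vision) if a[0]!='_'])
th=-0.145; ax=np.array([np.cos(th),np.sin(th)]); ay=np.array([-ax[1],ax[0]])
p=P[s&(Z>.012)&(Z<.12)]; q=np.c_[p[:,:2]@ax,p[:,:2]@ay,p[:,2]]
for zl,zh in [(.012,.022),(.022,.032),(.032,.04),(.04,.05),(.05,.075),(.078,.1)]:
    b=q[(q[:,2]>zl)&(q[:,2]<zh)]; print(zl,len(b),np.percentile(b,[1,5,50,95,99],axis=0)[:,:2].round(3).tolist() if len(b) else '')
b=q[q[:,2]>.086]; print('bar top',np.median(b,0), b.min(0),b.max(0))
# corridor height map from both cameras
z2=np.load('pics/side0.npz'); P2=cloud('side',z2['d'])
A=np.r_[P.reshape(-1,3),P2.reshape(-1,3)]; A=A[np.isfinite(A[:,2])&(A[:,2]<.5)]
for y0 in np.arange(-.14,.3,.04):
    print(round(y0,2),[ (lambda w: round(float(np.percentile(w,98)),2) if len(w)>3 else '-')(A[(abs(A[:,1]-y0)<.02)&(abs(A[:,0]-x0)<.02),2]) for x0 in np.arange(.4,.9,.04)])
S2=P2; Z2=P2[...,2]
m=(Z2>.079)&(Z2<.09)&(abs(P2[...,0]-.54)<.07)&(abs(P2[...,1]-.032)<.07); print('side rim',circ(P2[m]),m.sum())
m=(Z2>.062)&(Z2<.08)&(abs(P2[...,0]-.435)<.03)&(abs(P2[...,1]-.28)<.03); print('side knob',P2[m].mean(0),circ(P2[m]),m.sum())
m=(Z2>.03)&(Z2<.05)&(abs(P2[...,0]-.435)<.05)&(abs(P2[...,1]-.28)<.05); print('side collar top',P2[m].mean(0),circ(P2[m]),m.sum())
m=lb&(Z>.034)&(Z<.05)&(hsv[...,1]>60);print('collar scene',circ(P[m]),m.sum())
E
python3 m.py | sed '1,/-----/d'
```

```text
['MotionError', 'finish_job', 'get_obs', 'tcp_to_tips'] ['calibration', 'get_image']
0.012 288 [[0.434, -0.282], [0.445, -0.281], [0.543, -0.247], [0.605, -0.219], [0.609, -0.208]]
0.022 366 [[0.431, -0.282], [0.447, -0.281], [0.505, -0.258], [0.573, -0.22], [0.575, -0.218]]
0.032 98 [[0.43, -0.282], [0.437, -0.282], [0.51, -0.27], [0.561, -0.217], [0.571, -0.215]]
0.04 174 [[0.431, -0.282], [0.438, -0.282], [0.488, -0.265], [0.561, -0.216], [0.567, -0.215]]
0.05 22 [[0.429, -0.28], [0.429, -0.278], [0.434, -0.255], [0.56, -0.219], [0.562, -0.218]]
0.078 213 [[0.43, -0.257], [0.433, -0.256], [0.47, -0.251], [0.508, -0.242], [0.511, -0.242]]
bar top [ 0.46938454 -0.24992684  0.09101763] [ 0.42911767 -0.256968    0.08606494] [ 0.51233752 -0.24128783  0.09433802]
-0.14 [0.01, 0.04, 0.04, 0.02, 0.18, 0.14, 0.08, 0.09, 0.1, 0.23, 0.23, 0.11, 0.11]
-0.1 [0.0, 0.02, 0.02, 0.0, 0.17, 0.15, 0.1, 0.08, 0.09, 0.22, 0.22, 0.11, 0.11]
-0.06 [0.0, 0.0, 0.0, 0.0, 0.16, 0.16, 0.13, 0.11, 0.15, 0.21, 0.21, '-', '-']
-0.02 [0.0, 0.0, 0.0, 0.09, 0.08, 0.16, 0.16, 0.16, 0.18, 0.2, '-', '-', '-']
0.02 [0
[... 159 characters left out ...]
1 [0.0, 0.0, 0.0, 0.08, 0.08, 0.0, 0.05, 0.05, 0.1, 0.24, 0.25, 0.25, 0.25]
0.14 [0.0, 0.0, 0.0, 0.0, 0.0, 0.0, 0.05, 0.05, 0.1, 0.18, 0.25, 0.25, 0.25]
0.18 [0.0, 0.0, 0.0, 0.0, 0.0, 0.0, 0.21, 0.21, 0.0, 0.0, '-', 0.0, '-']
0.22 [0.01, 0.02, 0.02, 0.0, 0.0, 0.0, 0.23, 0.24, 0.24, 0.24, 0.23, 0.0, 0.0]
0.26 [0.02, 0.06, 0.03, 0.0, 0.0, 0.24, 0.26, 0.29, 0.27, 0.26, 0.24, 0.23, 0.0]
side rim (array([0.5436, 0.0375]), np.float64(0.0474)) 85
side knob [0.43828679 0.29124147 0.06866665] (array([0.4402, 0.2888]), np.float64(0.0094)) 28
side collar top [0.43669904 0.29474156 0.03786714] (array([0.4386, 0.2894]), np.float64(0.0229)) 111
collar scene (array([0.4365, 0.2825]), np.float64(0.0249)) 56
```

```bash
cat >> h.py <<'E'
def Rt(yaw,tilt=0):  # tool x at yaw, z down, then spout-down tilt
    return R.from_euler('z',yaw)*R.from_euler('x',np.pi)*R.from_euler('y',-tilt)
def plan(pos,yaw,tilt=0,N=None,frm=None):
    if frm is None:
        o=ctrl.get_obs(); p0=np.array(o['tool_pos']); R0=R.from_rotvec(o['tool_rot'])
    else: p0=np.array(frm[0]); R0=Rt(*frm[1:])
    T=np.eye(4); rel=R0.inv()*Rt(yaw,tilt); T[:3,:3]=rel.as_matrix(); T[:3,3]=R0.inv().apply(np.array(pos)-p0)
    from scipy.linalg import logm
    L=np.real(logm(T)); w=np.array([L[2,1],L[0,2],L[1,0]]); v=L[:3,3]*100
    n=int(np.ceil(max(np.linalg.norm(w)/.11,np.linalg.norm(v)/3.3,1))); N=N or n
    print('N',N,'row',(w/N).round(4).tolist(),(v/N).round(3).tolist())
def view(n,name):
    o=ctrl.get_obs(); im,d=vision.get_image(n); np.savez(f'pics/{name}.npz',im=im,d=d,pos=o['tool_pos'],rot=o['tool_rot'])
    return o,im,d
E
python3 -c "
from h import *
plan([.439,-.316,.25],-.145)"
```

```text
N 12 row [-0.0001, 0.0, 0.0352] [2.401, -2.235, -0.277]
```

Request:
jog_arm --pt "0 0 0.035 2.4 -2.235 -0.28 1" --pt "0 0 0.035 2.4 -2.235 -0.28 1" --pt "0 0 0.035 2.4 -2.235 -0.28 1" --pt "0 0 0.035 2.4 -2.235 -0.28 1" --pt "0 0 0.035 2.4 -2.235 -0.28 1" --pt "0 0 0.035 2.4 -2.235 -0.28 1" --pt "0 0 0.035 2.4 -2.235 -0.28 1" --pt "0 0 0.035 2.4 -2.235 -0.28 1" --pt "0 0 0.035 2.4 -2.235 -0.28 1" --pt "0 0 0.035 2.4 -2.235 -0.28 1" --pt "0 0 0.035 2.4 -2.235 -0.28 1" --pt "0 0 0.035 2.4 -2.235 -0.28 1" --grip_force 80

```text
t: 1.15
tool_pos: [0.4344, -0.3099, 0.251]
tool_rot: [-3.133, 0.226, 0.0]
contact_force: [-0.1, -0.8, 0.4]
opening: 0.0853
```

Request:
jog_arm --pt "0 0 0 0 0 0 1" --pt "0 0 0 0 0 0 1" --pt "0 0 0 0 0 0 1"

```text
t: 1.4
tool_pos: [0.4332, -0.3114, 0.2507]
tool_rot: [-3.134, 0.222, 0.002]
contact_force: [-0.8, 0.1, -0.3]
opening: 0.0854
```

```bash
python3 - <<'E'
from h import *
o,im,d=view('wrist','w1'); print(o['tool_pos'],R.from_rotvec(o['tool_rot']).as_matrix().round(3).tolist())
P=cloud('wrist',d,o); Z=P[...,2]
m=(Z>.086)&(Z<.1)&(abs(P[...,0]-.44)<.07)&(abs(P[...,1]+.316)<.04)
p=P[m]; print(len(p),p.mean(0))
l=cv2.fitLine(p[:,:2].astype(np.float32),2,0,.01,.01).ravel(); print(l,np.arctan2(l[1],l[0]))
a=l[:2]*np.sign(l[0]); b=np.array([-a[1],a[0]]); 
print('along',np.percentile(p[:,:2]@a,[1,99]),'lat',np.percentile(p[:,:2]@b,[1,50,99]),a)
m=(Z>.036)&(Z<.05)&(abs(P[...,0]-.45)<.12)&(abs(P[...,1]+.316)<.06); q=P[m][:,:2]
print('walls along',np.percentile(q@a,[1,99]),'lat',np.percentile(q@b,[1,99]))
cv2.imwrite('pics/w1.png',im[...,::-1])
E
```

```text
[ 0.43320341 -0.31140255  0.2506558 ] [[0.99, -0.141, -0.001], [-0.141, -0.99, 0.0], [-0.001, -0.0, -1.0]]
1394 [ 0.43503042 -0.3158684   0.09024394]
[ 0.98923564 -0.14633113  0.43503043 -0.3158684 ] -0.14685847
along [0.43417231 0.51572613] lat [-0.25648384 -0.24889311 -0.2414364 ] [ 0.98923564 -0.14633113]
walls along [0.44057814 0.57153372] lat [-0.28164145 -0.21595031]
```

View pics/w1.png

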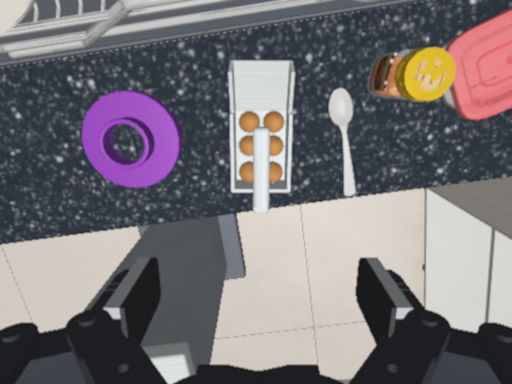

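```bash
python3 -c "
from h import *
plan([.4404,-.3168,.0875],-.146,N=12)"
```

```text
N 12 row [-0.0, 0.0001, 0.0003] [0.069, 0.032, 1.36]
```

Request:
jog_arm --pt "0 0 0 0.25 0.12 1.36 1" --pt "0 0 0 0.25 0.12 1.36 1" --pt "0 0 0 0.25 0.12 1.36 1" --pt "0 0 0 0.1 0.02 1.36 1" --pt "0 0 0 0 0 1.36 1" --pt "0 0 0 0 0 1.36 1" --pt "0 0 0 0 0 1.36 1" --pt "0 0 0 0 0 1.36 1" --pt "0 0 0 0 0 1.36 1" --pt "0 0 0 0 0 1.36 1" --pt "0 0 0 0 0 1.36 1" --pt "0 0 0 0 0 1.3 1"

```text
t: 2.45
tool_pos: [0.4414, -0.3163, 0.0871]
tool_rot: [-3.134, 0.223, 0.0]
contact_force: [-0.1, -0.9, 0.1]
opening: 0.0854
```

Request:
jog_arm --pt "0 0 0 0 0 0 1" --pt "0 0 0 0 0 0 1" --pt "0 0 0 0 0 0 1"

```text
t: 2.7
tool_pos: [0.4418, -0.3167, 0.089]
tool_rot: [3.133, -0.223, 0.001]
contact_force: [-0.5, 0.0, 0.4]
opening: 0.0852
```

Request:
jog_arm --pt "0 0 0 0 0 0.1 0.6" --pt "0 0 0 0 0 0 0.4" --pt "0 0 0 0 0 0 0.2" --pt "0 0 0 0 0 0 0.1" --pt "0 0 0 0 0 0 0" --pt "0 0 0 0 0 0 0" --pt "0 0 0 0 0 0 0" --pt "0 0 0 0 0 0 0" --pt "0 0 0 0 0 0 0" --pt "0 0 0 0 0 0 0" --pt "0 0 0 0 0 0 0" --grip_force 80

```text
t: 3.62
tool_pos: [0.4414, -0.3163, 0.0875]
tool_rot: [-3.134, 0.223, 0.0]
contact_force: [0.2, 0.0, -0.0]
opening: 0.0001
```

Request:
jog_arm --pt "0 0 0 0 0 -0.3 0" --pt "0 0 0 0 0 -0.8 0" --pt "0 0 0 0 0 -1.3 0" --pt "0 0 0 0 0 -1.6 0" --pt "0 0 0 0 0 -1.6 0" --pt "0 0 0 0 0 -1.6 0" --pt "0 0 0 0 0 -1.6 0" --pt "0 0 0 0 0 -1.6 0" --pt "0 0 0 0 0 -1.3 0" --pt "0 0 0 0 0 -0.8 0" --pt "0 0 0 0 0 0 0"

```text
t: 4.53
tool_pos: [0.4425, -0.3173, 0.2158]
tool_rot: [3.13, -0.223, 0.006]
contact_force: [-0.3, -0.3, 0.0]
opening: -0.0004
```

```bash
cat > pp.py <<'E'
from h import *
from sys import argv
# grip pose that puts the lip L=(fwd back from centre b, z) over the canister
C=np.array([.542,.035]); 
def tcp(yaw,t,b,z):
    f=np.array([np.cos(yaw),np.sin(yaw)])
    # tcp->lip in scoop frame: 88 fwd (+0), 60 down (84+3-27)
    fwd=.088*np.cos(t)-.060*np.sin(t); dn=.088*np.sin(t)+.060*np.cos(t)
    return np.r_[C-f*(b+fwd),z+dn]
E
python3 - <<'E'
from pp import *
o=ctrl.get_obs(); print(o['tool_pos'],o['contact_force'],o['opening'])
y=.15
for t in (0,.35,.6,.84): print(t,tcp(y,t,.022,.1).round(4))
p=tcp(y,0,.06,.16); print('A',p); plan(p,y)
p2=tcp(y,.38,.022,.103); print('B'); plan(p2,y,.38,frm=(p,y,0),N=12)
p3=tcp(y,.84,.022,.103); print('C');
q=p2; T=.38
for t in (.5,.62,.74,.84):
    pt=tcp(y,t,.022,.103); plan(pt,y,t,frm=(q,y,T),N=3); q=pt; T=t
E
```

```text
[ 0.44246438 -0.31729424  0.21578257] [-0.31598223 -0.27942386  0.03365954] -0.00039322461880580745
0 [0.4332 0.0186 0.16  ]
0.35 [0.4589 0.0224 0.1865]
0.6 [0.4819 0.0259 0.1992]
0.84 [0.5063 0.0296 0.2056]
A [0.39566188 0.01288316 0.22      ]
N 11 row [0.0003, -0.0003, -0.0266] [-0.415, -3.014, -0.044]
B
N 12 row [0.0, -0.0317, 0.0] [0.593, -0.0, 0.13]
C
N 3 row [0.0, -0.04, 0.0] [0.24, 0.0, -0.352]
N 3 row [-0.0, -0.04, -0.0] [0.24, -0.0, -0.352]
N 3 row [0.0, -0.04, 0.0] [0.24, 0.0, -0.352]
N 3 row [-0.0, -0.0333, 0.0] [0.2, 0.0, -0.293]
```

The fingers closed fully, so the grasp missed. I'll look again.

```bash
python3 - <<'E'
from h import *
o,im,d=view('wrist','w2'); P=cloud('wrist',d,o); Z=P[...,2]
print(o['tool_pos'],R.from_rotvec(o['tool_rot']).as_matrix().round(3).tolist())
m=(Z>.07)&(Z<.11)&(abs(P[...,0]-.44)<.09)&(abs(P[...,1]+.316)<.05)
print(m.sum(),P[m].mean(0),np.percentile(P[m],[1,99],axis=0))
o2,s,sd=view('scene','s2')
cv2.imwrite('pics/w2.png',np.hstack([im,s[200:384,150:400].repeat(2,0).repeat(2,1)[:384,:288]] if 0 else [cv2.resize(im,(400,300)),cv2.resize(s[230:350,200:360],(400,300))])[...,::-1])
E
```

```text
[ 0.44246438 -0.31729424  0.21578257] [[0.99, -0.142, 0.004], [-0.142, -0.99, -0.003], [0.004, 0.003, -1.0]]
1698 [ 0.43574406 -0.31594454  0.09006493] [[ 0.39288653 -0.32732205  0.08454085]
 [ 0.47467319 -0.30390864  0.09225853]]
```

View pics/w2.png

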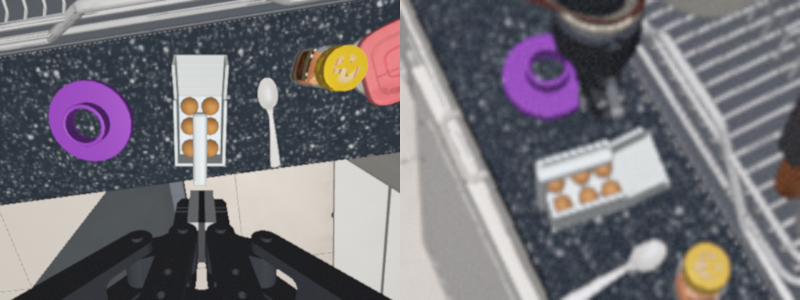

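```bash
python3 - <<'E'
from h import *
for n,c in (('s2','scene'),('w2','wrist')):
    z=np.load(f'pics/{n}.npz'); o=dict(tool_pos=z['pos'],tool_rot=z['rot']); P=cloud(c,z['d'],o)
    m=(P[...,2]>.12)&(P[...,2]<.5)&(abs(P[...,0]-.44)<.15)&(abs(P[...,1]+.316)<.12)
    Q=(P[m]-o['tool_pos'])@R.from_rotvec(o['tool_rot']).as_matrix()*1000
    print(n,len(Q)); 
    for lo in range(-140,41,10):
        q=Q[(Q[:,2]>lo)&(Q[:,2]<=lo+10)]
        if len(q)>3: print(lo,len(q),np.percentile(q[:,:2],[2,50,98],axis=0).round(0).tolist())
E
python3 -c "
import sys;sys.path.insert(0,'.')
from station import vision;print(vision.calibration('wrist'))"
```

```text
s2 2258
-140 23 [[-11.0, 32.0], [-4.0, 37.0], [8.0, 38.0]]
-130 41 [[-12.0, 27.0], [-4.0, 38.0], [8.0, 42.0]]
-120 56 [[-21.0, 14.0], [-4.0, 41.0], [3.0, 51.0]]
-110 98 [[-17.0, 17.0], [-5.0, 55.0], [10.0, 61.0]]
-100 28 [[-19.0, 13.0], [-12.0, 43.0], [9.0, 60.0]]
-90 20 [[-19.0, -8.0], [-14.0, 16.0], [-10.0, 48.0]]
-80 23 [[-18.0, 1.0], [-11.0, 24.0], [-3.0, 39.0]]
-70 33 [[-14.0, -8.0], [-8.0, 17.0], [2.0, 34.0]]
-60 5 [[-15.0, -7.0], [-13.0, 12.0], [-9.0, 13.0]]
-40 9 [[-13.0, -4.0], [-12.0, 5.0], [-9.0, 8.0]]
-30 11 [[-12.0, -2.0], [-10.0, 5.0], [-8.0, 12.0]]
0 25 [[121.0, -125.0], [127.0, -114.0], [133.0, -102.0]]
10 20 [[115.0, -135.0], [119.0, -124.0], [129.0, -110.0]]
w2 32951
-100 5130 [[11.0, -53.0], [17.0, 2.0], [19.0, 55.0]]
-90 9101 [[4.0, -49.0], [13.0, 0.0], [18.0, 51.0]]
-80 5917 [[-7.0, -41.0], [12.0, 4.0], [18.0, 43.0]]
-70 7008 [[-7.0, -34.0], [12.0, -1.0], [14.0, 36.0]]
-60 1946 [[-7.0, -25.0], [12.0, 1.0], [14.0, 26.0]]
-50 912 [[-8.0, -12.0], [11.0, 1.0], [12.0, 14.0]]
-40 835 [[7.0, -12.0], [11.0, 1.0], [12.0, 14.0]]
-30 675 [[7.0, -12.0], [8.0, 1.0], [12.0, 14.0]]
-20 125 [[7.0, -10.0], [12.0, 1.0], [12.0, 11.0]]
{'fx': 339.45541111351633, 'fy': 339.45541111351633, 'cx': 257.7001532457711, 'cy': 194.7754596229793, 'hand_eye': array([[-1.75308234e-04, -9.52053918e-01, -3.05930232e-01,
         7.88260139e-02],
       [ 9.99999404e-01, -4.96576243e-04,  9.72310668e-04,
         9.96834220e-04],
       [-1.07760987e-03, -3.05929879e-01,  9.52053438e-01,
        -1.55225174e-01],
       [ 0.00000000e+00,  0.00000000e+00,  0.00000000e+00,
         1.00000000e+00]])}
```

```bash
python3 - <<'E'
from h import *
for n,c in (('s2','scene'),('w2','wrist')):
    z=np.load(f'pics/{n}.npz'); o=dict(tool_pos=z['pos'],tool_rot=z['rot']); P=cloud(c,z['d'],o)
    Q=(P.reshape(-1,3)-o['tool_pos'])@R.from_rotvec(o['tool_rot']).as_matrix()*1000
    q=Q[(abs(Q[:,0])<20)&(abs(Q[:,1])<20)&(Q[:,2]<70)&(Q[:,2]>-60)]
    print(n,len(q),np.percentile(q[:,2],[50,90,97,99,100]).round(1), q[q[:,2]>np.percentile(q[:,2],97)].mean(0).round(1))
E
```

```text
s2 29 [-32.4 -21.5 -19.1 -18.2 -17.8] [ -9.9   6.7 -17.8]
w2 4276 [-46.1 -24.9 -20.1 -17.9 -15.3] [ 11.    0.8 -18.5]
```

Both cameras put the closed tips about 16 mm behind the reported TCP, not 22 mm ahead of it. The true grasp point is therefore about 35 mm behind the TCP. I'll use that measured offset and go 38 mm lower.

Request:
jog_arm --pt "0 0 0 -0.1 0 1.0 1" --pt "0 0 0 -0.1 0 1.0 1" --pt "0 0 0 0 0 1.0 1" --pt "0 0 0 0 0 1.0 1" --pt "0 0 0 0 0 1.2 1" --pt "0 0 0 0 0 1.5 1" --pt "0 0 0 0 0 1.7 1" --pt "0 0 0 0 0 1.7 1" --pt "0 0 0 0 0 1.7 1" --pt "0 0 0 0 0 1.6 1" --pt "0 0 0 0 0 1.5 1"

```text
t: 5.55
tool_pos: [0.4388, -0.3154, 0.0611]
tool_rot: [-3.132, 0.223, 0.002]
contact_force: [0.3, -0.3, 0.1]
opening: 0.0852
```

Request:
jog_arm --pt "0 0 0 0 0 0.9 1" --pt "0 0 0 0 0 0.7 1" --pt "0 0 0 0 0 0.2 1" --pt "0 0 0 0 0 0 1" --pt "0 0 0 0 0 0 1"

```text
t: 5.97
tool_pos: [0.4399, -0.3165, 0.0462]
tool_rot: [3.133, -0.223, 0.002]
contact_force: [0.4, -0.2, 0.5]
opening: 0.0853
```

Request:
jog_arm --pt "0 0 0 0 0 0 0.6" --pt "0 0 0 0 0 0 0.4" --pt "0 0 0 0 0 0 0.2" --pt "0 0 0 0 0 0 0.1" --pt "0 0 0 0 0 0 0" --pt "0 0 0 0 0 0 0" --pt "0 0 0 0 0 0 0" --pt "0 0 0 0 0 0 0" --pt "0 0 0 0 0 0 0" --pt "0 0 0 0 0 0 0"

```text
t: 6.8
tool_pos: [0.4396, -0.3159, 0.0458]
tool_rot: [-3.133, 0.223, -0.0]
contact_force: [-0.3, 2.9, 3.7]
opening: 0.0146
```

Request:
jog_arm --pt "0 0 0 0 0 -0.2 0" --pt "0 0 0 0 0 -0.4 0" --pt "0 0 0 0 0 -0.7 0" --pt "0 0 0 0 0 -1.0 0" --pt "0 0 0 0 0 -1.4 0" --pt "0 0 0 0 0 -1.8 0" --pt "0 0 0 0 0 -1.8 0" --pt "0 0 0 0 0 -1.8 0" --pt "0 0 0 0 0 -1.4 0" --pt "0 0 0 0 0 -0.9 0" --pt "0 0 0 0 0 -0.5 0" --pt "0 0 0 0 0 -0.2 0"

```text
t: 7.8
tool_pos: [0.4398, -0.3164, 0.1677]
tool_rot: [3.133, -0.223, 0.002]
contact_force: [1.1, -0.3, -1.9]
opening: 0.0146
```

```bash
sed -i 's/\.060\*/.0195*/g' pp.py
python3 - <<'E'
from pp import *
o=ctrl.get_obs(); print(o['tool_pos'],o['contact_force'],o['opening'])
y=.15
p=tcp(y,0,.07,.17); print('A',p); plan(p,y,N=22)
print('B');q=p;T=0
p2=tcp(y,.38,.022,.103); plan(p2,y,.38,frm=(p,y,0),N=12)
q=p2; T=.38
for t in (.5,.62,.74,.86):
    pt=tcp(y,t,.022,.103); print(pt);plan(pt,y,t,frm=(q,y,T),N=3); q=pt; T=t
E
```

```text
[ 0.43975942 -0.31639053  0.1676877 ] [ 1.11570218 -0.30697606 -1.87255137] 0.014587133729977228
A [0.38577417 0.01138878 0.1895    ]
N 22 row [0.0001, -0.0001, -0.0133] [-0.24, -1.496, -0.1]
B
N 12 row [0.0, -0.0317, 0.0] [0.563, -0.0, 0.197]
[0.45313077 0.02156873 0.16230231]
N 3 row [0.0, -0.04, 0.0] [0.078, 0.0, -0.352]
[0.46063292 0.02270257 0.17000172]
N 3 row [-0.0, -0.04, -0.0] [0.078, 0.0, -0.352]
[0.46899249 0.02396599 0.17673747]
N 3 row [0.0, -0.04, 0.0] [0.078, 0.0, -0.352]
[0.47808923 0.02534083 0.18241268]
N 3 row [0.0, -0.04, 0.0] [0.078, 0.0, -0.352]
```

Request:
jog_arm --pt "0 0 -0.005 -0.1 -0.6 -0.05 0" --pt "0 0 -0.01 -0.2 -1.1 -0.1 0" --pt "0 0 -0.0133 -0.25 -1.5 -0.1 0" --pt "0 0 -0.016 -0.3 -1.8 -0.15 0" --pt "0 0 -0.016 -0.3 -1.8 -0.15 0" --pt "0 0 -0.016 -0.3 -1.8 -0.15 0" --pt "0 0 -0.016 -0.3 -1.8 -0.15 0" --pt "0 0 -0.016 -0.3 -1.8 -0.15 0" --pt "0 0 -0.016 -0.3 -1.8 -0.15 0" --pt "0 0 -0.016 -0.3 -1.8 -0.15 0" --pt "0 0 -0.016 -0.3 -1.8 -0.15 0" --pt "0 0 -0.016 -0.3 -1.8 -0.15 0"

```text
t: 8.8
tool_pos: [0.4183, -0.1183, 0.1815]
tool_rot: [-3.14, -0.051, 0.002]
contact_force: [0.4, 0.4, -2.4]
opening: 0.0151
```

Request:
jog_arm --pt "0 0 -0.016 -0.3 -1.8 -0.15 0" --pt "0 0 -0.016 -0.3 -1.8 -0.15 0" --pt "0 0 -0.016 -0.3 -1.8 -0.15 0" --pt "0 0 -0.016 -0.3 -1.8 -0.15 0" --pt "0 0 -0.016 -0.3 -1.8 -0.15 0" --pt "0 0 -0.016 -0.25 -1.8 -0.1 0" --pt "0 0 -0.012 -0.2 -1.4 -0.1 0" --pt "0 0 -0.01 -0.1 -0.9 0 0" --pt "0 0 -0.005 -0.1 -0.6 0 0" --pt "0 0 0 0 0 0 0" --pt "0 0 0 0 0 0 0"

```text
t: 9.72
tool_pos: [0.3863, 0.0142, 0.1916]
tool_rot: [3.132, 0.241, -0.001]
contact_force: [-0.6, -0.0, -2.0]
opening: 0.0148
```

```bash
python3 - <<'E'
from pp import *
o,im,d=view('wrist','w3'); print(o['tool_pos'],R.from_rotvec(o['tool_rot']).as_matrix().round(3).tolist(),o['opening'])
P=cloud('wrist',d,o);Z=P[...,2]
m=(Z>.079)&(Z<.09)&(abs(P[...,0]-.54)<.06)&(abs(P[...,1]-.035)<.06); p=P[m]
A=np.c_[2*p[:,:2],np.ones(len(p))]; s=np.linalg.lstsq(A,(p[:,:2]**2).sum(1),rcond=None)[0]; print('rim',len(p),s[:2],np.sqrt(s[2]+s[:2]@s[:2]),p[:,2].mean())
Q=(P.reshape(-1,3)-o['tool_pos'])@R.from_rotvec(o['tool_rot']).as_matrix()*1000
q=Q[(Q[:,0]>30)&(Q[:,0]<110)&(abs(Q[:,1])<50)&(Q[:,2]<60)&(Q[:,2]>-60)]; print('scoop front x pct',np.percentile(q,[1,50,99],axis=0).round(1))
print('lip',q[q[:,0]>80].mean(0).round(1) if (q[:,0]>80).any() else '')
cv2.imwrite('pics/w3.png',im[...,::-1])
y=.15
p2=tcp(y,.38,.022,.105); plan(p2,y,.38,N=12)
E
```

```text
[0.38628304 0.01418963 0.19164344] [[0.988, 0.153, -0.0], [0.153, -0.988, -0.0], [-0.0, 0.0, -1.0]] 0.014775061267598649
rim 932 [0.54155575 0.03165987] 0.04577838421106663 0.08336985029816794
scoop front x pct [[ 30.5 -30.9 -44.8]
 [ 64.5   0.9  24.2]
 [ 96.4  33.   43.4]]
lip [88.4  1.  18.9]
N 12 row [0.0001, -0.0316, 0.0002] [0.555, 0.02, 0.201]
```

View pics/w3.png

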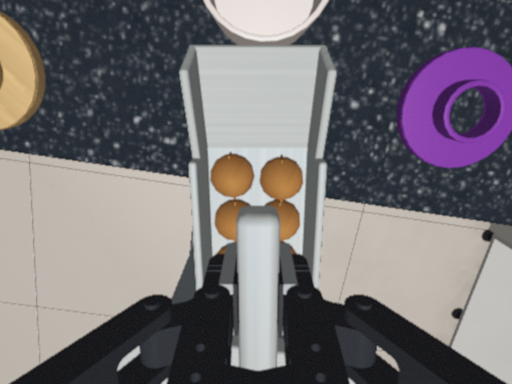

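Request:
jog_arm --pt "0 -0.015 0 0.3 0.03 0.1 0" --pt "0 -0.03 0 0.5 0.03 0.2 0" --pt "0 -0.035 0 0.6 0.03 0.2 0" --pt "0 -0.035 0 0.6 0.03 0.2 0" --pt "0 -0.035 0 0.6 0.03 0.22 0" --pt "0 -0.035 0 0.6 0.03 0.22 0" --pt "0 -0.035 0 0.6 0.03 0.22 0" --pt "0 -0.035 0 0.6 0.03 0.22 0" --pt "0 -0.035 0 0.6 0.03 0.22 0" --pt "0 -0.035 0 0.6 0.03 0.22 0" --pt "0 -0.035 0 0.6 0.03 0.2 0" --pt "0 -0.025 0 0.4 0 0.2 0"

```text
t: 10.77
tool_pos: [0.448, 0.0194, 0.156]
tool_rot: [3.046, 0.232, -0.596]
contact_force: [0.2, 0.3, -2.6]
opening: 0.0149
```

```bash
sed -i 's/\.542,\.035/.541,.033/' pp.py; python3 - <<'E'
from pp import *
o=ctrl.get_obs(); M=R.from_rotvec(o['tool_rot']).as_matrix(); print(o['tool_pos'],o['contact_force'],np.arcsin(-M[2,0]),np.arctan2(M[1,0],M[0,0]))
lip=np.array(o['tool_pos'])+M@[.088,0,.0195]; f=np.array([np.cos(.15),np.sin(.15)]); print('lip',lip,'fwd of centre',(lip[:2]-C)@f,'lat',(lip[:2]-C)@[-f[1],f[0]])
E
```

```text
[0.44802648 0.01937634 0.15604622] [ 0.21686245  0.28387109 -2.6319837 ] 0.38678402869624606 0.15179436134130656
lip [0.52131775 0.0305859  0.10479209] fwd of centre -0.01982199891245641 lat 0.0005542889157101243
```

Request:
jog_arm --pt "0 -0.03 0 0.06 0 -0.26 0" --pt "0 -0.04 0 0.08 0 -0.35 0" --pt "0 -0.04 0 0.08 0 -0.35 0" --pt "0 -0.04 0 0.08 0 -0.35 0" --pt "0 -0.04 0 0.08 0 -0.35 0" --pt "0 -0.04 0 0.08 0 -0.35 0" --pt "0 -0.04 0 0.08 0 -0.35 0" --pt "0 -0.04 0 0.08 0 -0.35 0" --pt "0 -0.04 0 0.08 0 -0.35 0" --pt "0 -0.04 0 0.08 0 -0.35 0" --pt "0 -0.04 0 0.08 0 -0.35 0" --pt "0 -0.04 0 0.08 0 -0.35 0"

```text
t: 11.77
tool_pos: [0.4783, 0.024, 0.1846]
tool_rot: [2.794, 0.213, -1.275]
contact_force: [0.2, -0.1, -2.1]
opening: 0.015
```

Request:
jog_arm --pt "0 -0.03 0 0.06 0 -0.26 0" --pt "0 0 0 0 0 0 0" --pt "0 0 0 0 0 0 0" --pt "0 0 0 0 0 0 0" --pt "0 0 0 0 0 0 0" --pt "0 0 0 0 0 0 0" --pt "0 0 0 0 0 0 0" --pt "0 0 0 0 0 0 0"

```text
t: 12.43
tool_pos: [0.4793, 0.0251, 0.1868]
tool_rot: [2.774, 0.213, -1.313]
contact_force: [0.9, 0.4, -1.3]
opening: 0.0145
```

```bash
python3 - <<'E'
from pp import *
o=ctrl.get_obs(); M=R.from_rotvec(o['tool_rot']).as_matrix(); print(o['tool_pos'],o['contact_force'],np.arcsin(-M[2,0]))
o,im,d=view('scene','s4'); a=im[140:260,190:350]
_,w,_=view('wrist','w4')
cv2.imwrite('pics/s4.png',np.hstack([cv2.resize(a,(400,300)),cv2.resize(w,(400,300))])[...,::-1])
E
```

```text
[0.47929372 0.02505112 0.18682727] [ 0.8801307   0.35769409 -1.27222578] 0.8842710669547662
```

View pics/s4.png

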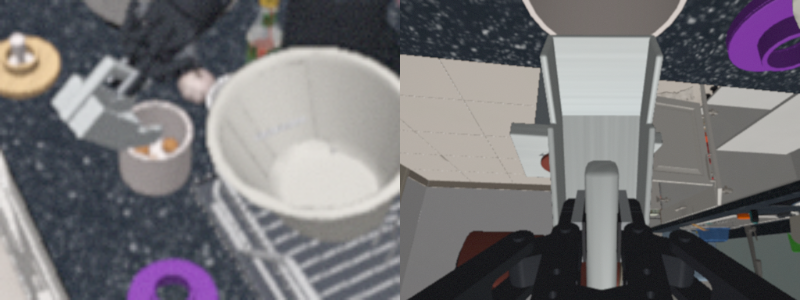

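Request:
jog_arm --pt "0 0 0 -0.6 0 0.0 0" --pt "0 0 0 -1.2 0 0.2 0" --pt "0 0 0 -1.5 0 0.5 0" --pt "0 0 0 -1.7 0 0.6 0" --pt "0 0.04 0 -1.8 0 0.6 0" --pt "0 0.07 0 -0.8 0 0.3 0" --pt "0 0.08 0 0 0 0 0" --pt "0 0.08 0 0 0 0 0" --pt "0 0.08 0 0 0 0 0" --pt "0 0.08 0 0 0 0 0" --pt "0 0.08 0 0 0 0 0" --pt "0 0.08 0 0 0 0 0"

```text
t: 13.53
tool_pos: [0.4145, 0.0151, 0.2319]
tool_rot: [3.077, 0.236, -0.451]
contact_force: [0.7, 0.3, -1.0]
opening: 0.015
```

```bash
python3 - <<'E'
from pp import *
o=ctrl.get_obs(); print(o['tool_pos'],o['tool_rot'])
plan([.4396,-.316,.18],-.146,0,N=20)
E
```

```text
[0.41449795 0.01513149 0.23189085] [ 3.07730415  0.23611879 -0.4507818 ]
N 20 row [0.0022, 0.0144, 0.0149] [0.159, 1.658, 0.252]
```

Request:
jog_arm --pt "0.002 0.014 0.015 0.1 0.8 0.1 0" --pt "0.002 0.014 0.015 0.1 1.2 0.2 0" --pt "0.002 0.014 0.015 0.16 1.66 0.25 0" --pt "0.002 0.014 0.015 0.16 1.66 0.25 0" --pt "0.002 0.014 0.015 0.16 1.8 0.25 0" --pt "0.002 0.014 0.015 0.16 1.8 0.25 0" --pt "0.002 0.014 0.015 0.16 1.8 0.25 0" --pt "0.002 0.014 0.015 0.16 1.8 0.25 0" --pt "0.002 0.014 0.015 0.16 1.8 0.25 0" --pt "0.002 0.014 0.015 0.16 1.8 0.25 0" --pt "0.002 0.014 0.015 0.16 1.8 0.25 0" --pt "0.002 0.014 0.015 0.16 1.8 0.25 0"

```text
t: 14.53
tool_pos: [0.4383, -0.1822, 0.2014]
tool_rot: [3.123, -0.047, -0.199]
contact_force: [0.9, -0.4, -1.3]
opening: 0.0151
```

Request:
jog_arm --pt "0.002 0.014 0.015 0.16 1.8 0.25 0" --pt "0.002 0.014 0.015 0.16 1.8 0.25 0" --pt "0.002 0.014 0.015 0.16 1.8 0.25 0" --pt "0.002 0.014 0.015 0.16 1.8 0.25 0" --pt "0.002 0.014 0.015 0.16 1.8 0.25 0" --pt "0.002 0.014 0.015 0.16 1.66 0.25 0" --pt "0.002 0.014 0.015 0.16 1.5 0.25 0" --pt "0.002 0.014 0.015 0.16 1.2 0.25 0" --pt "0 0 0 0 0 0 0" --pt "0 0 0 0 0 0 0" --pt "0 0 0 0 0 0 0"

```text
t: 15.45
tool_pos: [0.4397, -0.3149, 0.1824]
tool_rot: [3.128, -0.233, -0.021]
contact_force: [0.4, 0.2, -1.6]
opening: 0.0147
```

```bash
python3 - <<'E'
from pp import *
o=ctrl.get_obs(); print(o['tool_pos'],R.from_rotvec(o['tool_rot']).as_matrix()[2].round(3),o['contact_force'])
plan([.4396,-.316,.047],-.146,0,N=12)
_,im,_=view('scene','s5')
E
```

```text
[ 0.4396776  -0.31489802  0.18241455] [-0.013  0.005 -1.   ] [ 0.37480444  0.1881817  -1.5710277 ]
N 12 row [0.0005, 0.0011, -0.0002] [0.008, 0.006, 1.128]
```

Request:
jog_arm --pt "0 0.003 0 0 0 0.8 0" --pt "0 0.003 0 0 0 1.5 0" --pt "0 0.003 0 0 0 1.8 0" --pt "0 0.003 0 0 0 1.8 0" --pt "0 0.001 0 0 0 1.8 0" --pt "0 0 0 0 0 1.8 0" --pt "0 0 0 0 0 1.5 0" --pt "0 0 0 0 0 1.0 0" --pt "0 0 0 0 0 0.6 0" --pt "0 0 0 0 0 0.3 0" --pt "0 0 0 0 0 0.3 0" --pt "0 0 0 0 0 0 0"

```text
t: 16.5
tool_pos: [0.4396, -0.3162, 0.0509]
tool_rot: [3.126, -0.232, 0.002]
contact_force: [-0.5, -0.3, -2.0]
opening: 0.0153
```

Request:
jog_arm --pt "0 0 0 0 0 0.1 0" --pt "0 0 0 0 0 0.1 0" --pt "0 0 0 0 0 0 0" --pt "0 0 0 0 0 0 0"

```text
t: 16.83
tool_pos: [0.4396, -0.3164, 0.049]
tool_rot: [3.126, -0.233, 0.002]
contact_force: [-0.7, 0.1, -1.6]
opening: 0.0146
```

Request:
jog_arm --pt "0 0 0 0 0 0.1 0" --pt "0 0 0 0 0 0.1 0" --pt "0 0 0 0 0 0.05 0" --pt "0 0 0 0 0 0 0" --pt "0 0 0 0 0 0 0"

```text
t: 17.25
tool_pos: [0.4393, -0.3161, 0.046]
tool_rot: [3.127, -0.233, 0.001]
contact_force: [-0.4, 0.4, -0.3]
opening: 0.0145
```

Request:
jog_arm --pt "0 0 0 0 0 0.05 0.1" --pt "0 0 0 0 0 0 0.3" --pt "0 0 0 0 0 0 0.5" --pt "0 0 0 0 0 0 0.8" --pt "0 0 0 0 0 0 1" --pt "0 0 0 0 0 0 1" --pt "0 0 0 0 0 0 1" --pt "0 0 0 0 0 -0.8 1" --pt "0 0 0 0 0 -2.0 1" --pt "0 0 0 0 0 -2.5 1" --pt "0 0 0 0 0 -2.5 1" --pt "0 0 0 0 0 -2.5 1"

```text
t: 18.25
tool_pos: [0.4393, -0.3154, 0.1503]
tool_rot: [3.126, -0.232, 0.001]
contact_force: [0.2, -0.3, 1.0]
opening: 0.0856
```

Request:
jog_arm --pt "0 0 0 0 0 -2.5 1" --pt "0 0 0 0 0 -2.5 1" --pt "0 0 0 0 0 -2.0 1" --pt "0 0 0 0 0 -1.0 1" --pt "0 0 0 0 0 0 1"

```text
t: 18.67
tool_pos: [0.4406, -0.3161, 0.2325]
tool_rot: [3.123, -0.232, 0.009]
contact_force: [0.0, 0.9, -0.8]
opening: 0.0853
```

```bash
python3 - <<'E'
from pp import *
o,w,d=view('wrist','w6'); P=cloud('wrist',d,o);Z=P[...,2]
print(o['tool_pos'],o['contact_force'],o['opening'])
m=(Z>.076)&(Z<.11)&(abs(P[...,0]-.44)<.07)&(abs(P[...,1]+.316)<.04); p=P[m]; print('handle z',len(p),p.mean(0),np.percentile(p,[2,98],axis=0).round(3).tolist())
np.set_printoptions(suppress=True)
plan([.40,.28,.22],.55,0)   # stand back a bit so the camera sees the lids
plan([.437,.285,.22],.55,0)
E
```

```text
[ 0.44055717 -0.31607317  0.2324729 ] [ 0.0062618   0.8505645  -0.80917485] 0.08534552456789424
handle z 1525 [ 0.43505136 -0.316405    0.09019868] [[0.394, -0.327, 0.087], [0.474, -0.305, 0.092]]
N 19 row [0.0005, -0.0, -0.0368] [0.428, -3.177, 0.04]
N 19 row [0.0005, -0.0, -0.0368] [0.628, -3.164, 0.04]
```

Request:
jog_arm --pt "0 0 -0.037 0.4 -2.0 0 1" --pt "0 0 -0.037 0.6 -3.0 0 1" --pt "0 0 -0.037 0.6 -3.3 0 1" --pt "0 0 -0.037 0.6 -3.3 0 1" --pt "0 0 -0.037 0.6 -3.3 0 1" --pt "0 0 -0.037 0.6 -3.3 0 1" --pt "0 0 -0.037 0.6 -3.3 0 1" --pt "0 0 -0.037 0.6 -3.3 0 1" --pt "0 0 -0.037 0.6 -3.3 0 1" --pt "0 0 -0.037 0.6 -3.3 0 1" --pt "0 0 -0.037 0.6 -3.3 0 1" --pt "0 0 -0.037 0.6 -3.3 0 1"

```text
t: 19.72
tool_pos: [0.4835, 0.0672, 0.2237]
tool_rot: [3.101, 0.464, -0.007]
contact_force: [1.9, 0.1, 0.3]
opening: 0.0851
```

Request:
jog_arm --pt "0 0 -0.037 0.3 -3.3 0 1" --pt "0 0 -0.037 0.3 -3.3 0 1" --pt "0 0 -0.037 0.3 -3.3 0 1" --pt "0 0 -0.037 0.3 -3.3 0 1" --pt "0 0 -0.037 0.3 -3.2 0 1" --pt "0 0 -0.037 0.1 -3.0 0 1" --pt "0 0 -0.037 0 -2.0 0 1" --pt "0 0 0 0 0 0 1" --pt "0 0 0 0 0 0 1" --pt "0 0 0 0 0 0 1"

```text
t: 20.55
tool_pos: [0.4165, 0.2674, 0.2234]
tool_rot: [3.015, 0.857, -0.006]
contact_force: [-0.1, 0.3, -0.3]
opening: 0.0853
```

```bash
cat > lids.py <<'E'
from pp import *
from sys import argv
def circ(p):
    A=np.c_[2*p[:,:2],np.ones(len(p))]; s=np.linalg.lstsq(A,(p[:,:2]**2).sum(1),rcond=None)[0]; return s[:2].round(4),np.sqrt(s[2]+s[:2]@s[:2]).round(4)
def look(name,G,z0):
    o,w,d=view('wrist',name); P=cloud('wrist',d,o);Z=P[...,2]; hs=cv2.cvtColor(w,cv2.COLOR_RGB2HSV)
    M=R.from_rotvec(o['tool_rot']).as_matrix(); print(o['tool_pos'],M.round(3)[2],np.arctan2(M[1,0],M[0,0]),o['contact_force'],o['opening'])
    near=(np.hypot(P[...,0]-G[0],P[...,1]-G[1])<.08)
    for n,a,b,sat in (('knobtop',.067,.077,0),('collartop',.037,.047,45),('plate',.014,.026,45)):
        m=near&(Z>a+z0)&(Z<b+z0)&(hs[...,1]>=sat); 
        if m.sum()>20:
            cs,_=cv2.findContours(m.astype(np.uint8),0,2); c=max(cs,key=cv2.contourArea); h=cv2.convexHull(c)[:,0]; q=P[h[:,1],h[:,0]]
            e=cv2.minEnclosingCircle(c); zz=np.median(Z[m]); print(n,m.sum(),'hullcirc',circ(q),'mec ray',ray('wrist',*e[0],zz,o).round(4),'z',zz.round(4))
    cv2.imwrite(f'pics/{name}.png',w[...,::-1]); return o,w,P
if __name__=='__main__':
    look('w7',(.437,.285),0)
E
python3 lids.py
```

```text
[0.41651636 0.26742125 0.22335989] [-0.006  0.006 -1.   ] 0.553839208638658 [-0.09210589  0.31984392 -0.34216035] 0.0852868843230678
knobtop 434 hullcirc (array([0.4392, 0.2835]), np.float64(0.0107)) mec ray [0.4396 0.2838 0.0704] z 0.0704
collartop 872 hullcirc (array([0.4392, 0.2834]), np.float64(0.0276)) mec ray [0.4401 0.2839 0.0405] z 0.0405
plate 6320 hullcirc (array([0.4393, 0.2834]), np.float64(0.0556)) mec ray [0.4415 0.2849 0.0187] z 0.0187
```

View pics/w7.png

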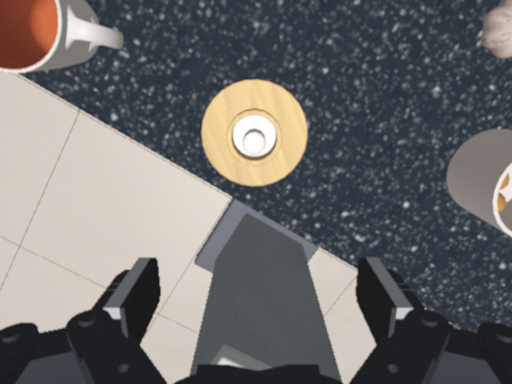

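Request:
jog_arm --pt "0.003 0.003 0 0.7 -0.04 1.0 1" --pt "0.003 0.003 0 0.7 -0.04 1.6 1" --pt "0 0 0 0.7 -0.04 2.0 1" --pt "0 0 0 0.68 -0.04 2.2 1" --pt "0 0 0 0 0 2.2 1" --pt "0 0 0 0 0 2.2 1" --pt "0 0 0 0 0 2.0 1" --pt "0 0 0 0 0 1.6 1" --pt "0 0 0 0 0 1.0 1" --pt "0 0 0 0 0 0.5 1" --pt "0 0 0 0 0 0 1" --pt "0 0 0 0 0 0 1"

```text
t: 21.6
tool_pos: [0.4406, 0.2843, 0.0623]
tool_rot: [-3.021, -0.859, -0.005]
contact_force: [-0.1, 0.7, 0.1]
opening: 0.0859
```

```bash
python3 - <<'E'
from lids import *
o=ctrl.get_obs(); M=R.from_rotvec(o['tool_rot']).as_matrix(); print(o['tool_pos'],M.round(4)[2],np.arctan2(M[1,0],M[0,0]),o['contact_force'])
plan([.4393,.2834,.030],.554)
E
```

```text
[0.44060116 0.28426432 0.06232257] [ 3.5e-03 -4.0e-04 -1.0e+00] 0.553844186539369 [-0.08014418  0.74756903  0.1490472 ]
N 1 row [-0.0004, -0.0035, -0.0002] [-0.162, 0.006, 3.232]
```

Request:
jog_arm --pt "0 -0.002 0 -0.1 0 1.0 1" --pt "0 0 0 0 0 1.2 1" --pt "0 0 0 0 0 0.7 1" --pt "0 0 0 0 0 0.2 1" --pt "0 0 0 0 0 0 1" --pt "0 0 0 0 0 0 1"

```text
t: 22.1
tool_pos: [0.439, 0.2838, 0.0306]
tool_rot: [-3.021, -0.86, -0.0]
contact_force: [-0.8, 0.7, 0.1]
opening: 0.0855
```

Request:
jog_arm --pt "0 0 0 0 0 0 0.7" --pt "0 0 0 0 0 0 0.5" --pt "0 0 0 0 0 0 0.4" --pt "0 0 0 0 0 0 0.3" --pt "0 0 0 0 0 0 0.25" --pt "0 0 0 0 0 0 0.2" --pt "0 0 0 0 0 0 0.1" --pt "0 0 0 0 0 0 0" --pt "0 0 0 0 0 0 0" --pt "0 0 0 0 0 0 0" --pt "0 0 0 0 0 0 0" --pt "0 0 0 0 0 0 0" --grip_force 70

```text
t: 23.1
tool_pos: [0.4392, 0.2841, 0.0313]
tool_rot: [-3.021, -0.86, -0.001]
contact_force: [-1.5, 1.2, 4.7]
opening: 0.0199
```

Request:
jog_arm --pt "0 0 0 0 0 -0.1 0" --pt "0 0 0 0 0 -0.3 0" --pt "0 0 0 0 0 -0.5 0" --pt "0 0 0 0 0 -0.8 0" --pt "0 0 0 0 0 -1.2 0" --pt "0 0 0 0 0 -1.6 0" --pt "0 0 0 0 0 -1.9 0" --pt "0 0 0 0 0 -1.9 0" --pt "0 0 0 0 0 -1.9 0" --pt "0 0 0 0 0 -1.5 0" --pt "0 0 0 0 0 -1.0 0" --pt "0 0 0 0 0 -0.4 0"

```text
t: 24.1
tool_pos: [0.4403, 0.2842, 0.165]
tool_rot: [-3.02, -0.86, -0.008]
contact_force: [-0.0, -0.4, -1.8]
opening: 0.0202
```

Request:
jog_arm --pt "0 0 0 0 0 0 0" --pt "0 0 0 0 0 0 0"

```text
t: 24.27
tool_pos: [0.4387, 0.2835, 0.1614]
tool_rot: [-3.021, -0.86, 0.0]
contact_force: [-0.3, 0.2, -2.4]
opening: 0.0201
```

```bash
python3 - <<'E'
from lids import *
o,w,P=look('w8',(.439,.2835),.131)
plan([.50,.03,.165],.2,N=18)
E
```

```text
[0.43874415 0.2835304  0.16137446] [-0.    -0.001 -1.   ] 0.5545086778475524 [-0.27218941  0.24535318 -2.39706911] 0.020117498021450613
knobtop 2980 hullcirc (array([0.4438, 0.2848]), np.float64(0.021)) mec ray [0.4427 0.2846 0.201 ] z 0.201
collartop 1891 hullcirc (array([0.4394, 0.2826]), np.float64(0.0277)) mec ray [0.4411 0.2838 0.1708] z 0.1708
plate 17917 hullcirc (array([0.4393, 0.2826]), np.float64(0.0556)) mec ray [0.4439 0.2854 0.1491] z 0.1491
N 18 row [-0.0, 0.0001, 0.0197] [-0.202, 1.442, -0.024]
```

View pics/w8.png

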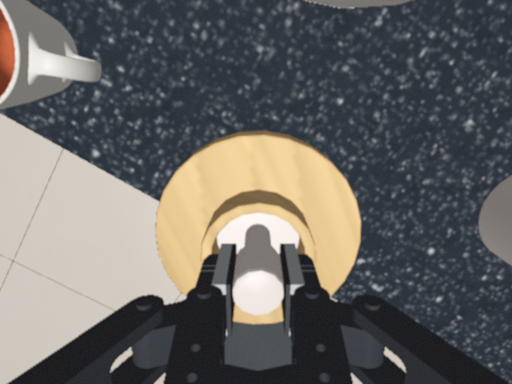

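```bash
python3 -c "
from lids import *
plan([.435,.018,.165],.15,N=18)"
```

```text
N 18 row [-0.0, 0.0001, 0.0225] [-0.53, 1.387, -0.024]
```

Request:
jog_arm --pt "0 0 0.0225 -0.2 0.4 0 0" --pt "0 0 0.0225 -0.3 0.8 0 0" --pt "0 0 0.0225 -0.5 1.2 -0.03 0" --pt "0 0 0.0225 -0.53 1.5 -0.03 0" --pt "0 0 0.0225 -0.55 1.7 -0.03 0" --pt "0 0 0.0225 -0.6 1.7 -0.03 0" --pt "0 0 0.0225 -0.6 1.7 -0.03 0" --pt "0 0 0.0225 -0.6 1.7 -0.03 0" --pt "0 0 0.0225 -0.6 1.7 -0.03 0" --pt "0 0 0.0225 -0.6 1.7 -0.03 0" --pt "0 0 0.0225 -0.6 1.7 -0.03 0" --pt "0 0 0.0225 -0.6 1.7 -0.03 0"

```text
t: 25.32
tool_pos: [0.4515, 0.0965, 0.1644]
tool_rot: [-3.11, -0.44, 0.0]
contact_force: [0.6, -0.2, -1.7]
opening: 0.0198
```

Request:
jog_arm --pt "0 0 0.0225 -0.6 1.7 -0.03 0" --pt "0 0 0.0225 -0.6 1.7 -0.03 0" --pt "0 0 0.0225 -0.6 1.5 -0.03 0" --pt "0 0 0.0225 -0.6 1.2 0 0" --pt "0 0 0.0225 -0.5 0.9 0 0" --pt "0 0 0.0225 -0.3 0.4 0 0" --pt "0 0 0 0 0 0 0" --pt "0 0 0 0 0 0 0" --pt "0 0 0 0 0 0 0"

```text
t: 26.07
tool_pos: [0.4386, 0.0197, 0.1656]
tool_rot: [-3.132, -0.235, -0.001]
contact_force: [0.5, -0.2, -1.0]
opening: 0.0203
```

```bash
python3 - <<'E'
from lids import *
o,w,P=look('w9',(.435,.018),.134); Z=P[...,2]
m=(Z>.077)&(Z<.092)&(np.hypot(P[...,0]-.541,P[...,1]-.033)<.056); p=P[m]; print('rim',m.sum(),circ(p),np.median(p[:,2]))
cs,_=cv2.findContours(m.astype(np.uint8),0,1); h=cv2.convexHull(np.vstack(cs))[:,0]; q=P[h[:,1],h[:,0]]; q=q[np.isfinite(q[:,0])]; print('hull',circ(q),len(q))
_,s,d=view('scene','s9'); Q=cloud('scene',d); m=(Q[...,2]>.079)&(Q[...,2]<.092)&(np.hypot(Q[...,0]-.541,Q[...,1]-.033)<.056)
print('scene',m.sum(),circ(Q[m]))
_,s,d=view('side','d9'); Q=cloud('side',d); m=(Q[...,2]>.079)&(Q[...,2]<.092)&(np.hypot(Q[...,0]-.541,Q[...,1]-.033)<.056)
print('side',m.sum(),circ(Q[m]))
E
```

```text
[0.43857752 0.01965889 0.16556851] [ 0.001 -0.001 -1.   ] 0.14999629470866913 [ 0.54571595 -0.19213934 -1.0280766 ] 0.020275263804594986
knobtop 3094 hullcirc (array([0.4452, 0.0191]), np.float64(0.0211)) mec ray [0.4431 0.0191 0.2051] z 0.2051
collartop 1985 hullcirc (array([0.4392, 0.0186]), np.float64(0.0277)) mec ray [0.4414 0.0189 0.1749] z 0.1749
plate 17920 hullcirc (array([0.4394, 0.0186]), np.float64(0.0555)) mec ray [0.4447 0.0194 0.1533] z 0.1533
rim 2294 (array([0.5427, 0.0318]), np.float64(0.0462)) 0.08338341766392884
hull (array([0.543 , 0.0318]), np.float64(0.0487)) 37
scene 109 (array([0.5404, 0.0323]), np.float64(0.0468))
side 88 (array([0.5439, 0.0362]), np.float64(0.0464))
```

View pics/w9.png

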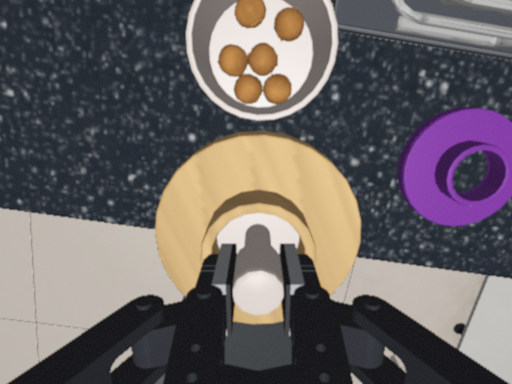

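Request:
jog_arm --pt "0 0 0 0.5 0 0 0" --pt "0 0 0 1.0 0.04 0 0" --pt "0 0 0 1.5 0.04 0 0" --pt "0 0 0 1.8 0.04 0 0" --pt "0 0 0 1.8 0.04 0 0" --pt "0 0 0 1.6 0.04 0 0" --pt "0 0 0 1.2 0.04 0 0" --pt "0 0 0 0.7 0 0 0" --pt "0 0 0 0.35 0 0 0" --pt "0 0 0 0 0 0 0" --pt "0 0 0 0 0 0 0" --pt "0 0 0 0 0 0 0"

```text
t: 27.22
tool_pos: [0.5417, 0.0325, 0.1655]
tool_rot: [-3.132, -0.235, -0.0]
contact_force: [-1.0, 0.3, -1.6]
opening: 0.0196
```

```bash
python3 -c "
from lids import *
o=ctrl.get_obs(); print(o['tool_pos']); plan([.5423,.0329,.112],.15)"
```

```text
[0.54172597 0.03254705 0.16551517]
N 2 row [-0.0004, -0.0, -0.0002] [0.031, -0.012, 2.676]
```

Request:
jog_arm --pt "0 0 0 0.05 0 0.5 0" --pt "0 0 0 0 0 0.8 0" --pt "0 0 0 0 0 0.9 0" --pt "0 0 0 0 0 0.9 0" --pt "0 0 0 0 0 0.8 0" --pt "0 0 0 0 0 0.6 0" --pt "0 0 0 0 0 0.4 0" --pt "0 0 0 0 0 0.4 0" --pt "0 0 0 0 0 0 0" --pt "0 0 0 0 0 0 0"

```text
t: 28.05
tool_pos: [0.5428, 0.0326, 0.1126]
tool_rot: [-3.132, -0.235, -0.001]
contact_force: [0.3, -0.1, -2.2]
opening: 0.0201
```

Request:
jog_arm --pt "0 0 0 0 0 0.2 0" --pt "0 0 0 0 0 0.2 0" --pt "0 0 0 0 0 0.1 0" --pt "0 0 0 0 0 0.1 0" --pt "0 0 0 0 0 0 0" --pt "0 0 0 0 0 0 0"

```text
t: 28.55
tool_pos: [0.5428, 0.0326, 0.1066]
tool_rot: [-3.132, -0.235, -0.001]
contact_force: [0.4, 0.2, -2.4]
opening: 0.0197
```

Request:
jog_arm --pt "0 0 0 0 0 0.1 0" --pt "0 0 0 0 0 0.05 0" --pt "0 0 0 0 0 0 0" --pt "0 0 0 0 0 0 0"

```text
t: 28.88
tool_pos: [0.5427, 0.0326, 0.1051]
tool_rot: [-3.132, -0.235, -0.001]
contact_force: [-0.1, 0.3, -1.2]
opening: 0.0196
```

Request:
jog_arm --pt "0 0 0 0 0 0.08 0" --pt "0 0 0 0 0 0 0" --pt "0 0 0 0 0 0 0"

```text
t: 29.13
tool_pos: [0.5429, 0.0326, 0.1044]
tool_rot: [-3.132, -0.235, -0.001]
contact_force: [0.3, -0.5, -2.1]
opening: 0.0202
```

Request:
jog_arm --pt "0 0 0 0 0 0.1 0" --pt "0 0 0 0 0 0 0" --pt "0 0 0 0 0 0 0"

```text
t: 29.38
tool_pos: [0.5431, 0.0327, 0.1042]
tool_rot: [-3.132, -0.235, -0.002]
contact_force: [-2.9, 1.8, 4.3]
opening: 0.0202
```

Request:
jog_arm --pt "0 0 0 0 0 0.1 0" --pt "0 0 0 0 0 0 0" --pt "0 0 0 0 0 0 0"

```text
t: 29.63
tool_pos: [0.5433, 0.0326, 0.1042]
tool_rot: [-3.132, -0.235, -0.002]
contact_force: [-5.3, 1.3, 9.5]
opening: 0.0197
```

Request:
jog_arm --pt "0 0 0 -0.02 0 -0.1 0" --pt "0 0 0 0 0 0 0" --pt "0 0 0 0 0 0 0.25" --pt "0 0 0 0 0 0 0.35" --pt "0 0 0 0 0 0 0.5" --pt "0 0 0 0 0 0 0.7" --pt "0 0 0 0 0 0 1" --pt "0 0 0 0 0 0 1" --pt "0 0 0 0 0 0 1" --pt "0 0 0 0 0 0 1" --pt "0 0 0 0 0 0 1"

```text
t: 30.55
tool_pos: [0.5426, 0.0326, 0.1033]
tool_rot: [-3.132, -0.235, -0.001]
contact_force: [0.0, -0.2, -0.5]
opening: 0.085
```

```bash
python3 - <<'E'
from lids import *
o,w,P=look('w10',(.543,.0325),.073); Z=P[...,2]; hs=cv2.cvtColor(w,cv2.COLOR_RGB2HSV)
m=(Z>.085)&(Z<.1)&(np.hypot(P[...,0]-.543,P[...,1]-.0325)<.07)&(hs[...,1]>45); p=P[m]
A=np.c_[p[:,:2]-p[:,:2].mean(0),np.ones(len(p))]; s=np.linalg.lstsq(A,p[:,2],rcond=None)[0]; print('plate plane slope',s,np.std(p[:,2]-A@s))
m=(Z>.135)&(Z<.155)&(np.hypot(P[...,0]-.543,P[...,1]-.0325)<.02); print('knob',m.sum(),P[m].mean(0),np.median(P[m][:,2]))
E
```

```text
[0.54257614 0.03259208 0.10329955] [ 0.001 -0.001 -1.   ] 0.14950208957109049 [ 0.01466726 -0.22997981 -0.54027257] 0.08504301447419528
knobtop 3868 hullcirc (array([0.5441, 0.0318]), np.float64(0.0106)) mec ray [0.5455 0.032  0.1438] z 0.1438
collartop 3107 hullcirc (array([0.5438, 0.0316]), np.float64(0.0276)) mec ray [0.5453 0.0318 0.1135] z 0.1135
plate 20711 hullcirc (array([0.5438, 0.0316]), np.float64(0.0555)) mec ray [0.5484 0.0324 0.0919] z 0.0919
plate plane slope [-0.00344743 -0.00117412  0.09195581] 0.0011718586786906248
knob 2395 [0.54610582 0.03213472 0.14267759] 0.14347978843118292
```

View pics/w10.png

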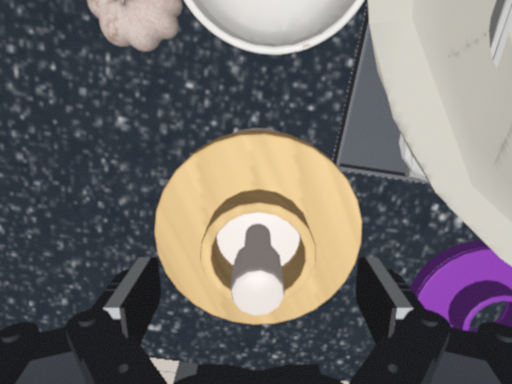

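Request:
jog_arm --pt "0 0 0 0.05 0.05 0.5 1" --pt "0 0 0 0 0 0.8 1" --pt "0 0 0 0 0 0.6 1" --pt "0 0 0 0 0 0.3 1" --pt "0 0 0 0 0 0.1 1" --pt "0 0 0 0 0 0 1" --pt "0 0 0 0 0 0 1"

```text
t: 31.18
tool_pos: [0.5432, 0.0322, 0.0803]
tool_rot: [-3.132, -0.235, -0.001]
contact_force: [0.9, 0.2, 0.0]
opening: 0.0858
```

Request:
jog_arm --pt "0 0 0 0 0 0 0.85" --pt "0 0 0 0 0 0 0.8" --pt "0 0 0 0 0 0 0.75" --pt "0 0 0 0 0 0 0.7" --pt "0 0 0 0 0 0 0.65" --pt "0 0 0 0 0 0 0.6" --pt "0 0 0 0 0 0 0.55" --pt "0 0 0 0 0 0 0.5" --pt "0 0 0 0 0 0 0.5" --pt "0 0 0 0 0 0 0.5" --grip_force 30

```text
t: 32.02
tool_pos: [0.5434, 0.0322, 0.081]
tool_rot: [-3.132, -0.235, -0.002]
contact_force: [-1.5, 1.2, 5.1]
opening: 0.0554
```

Request:
jog_arm --pt "0 0 0 0 0 0 0.3" --pt "0 0 0 0 0 0 0" --pt "0 0 0 0 0 0 0" --pt "0 0 0 0 0 -0.1 0" --pt "0 0 0 0 0 -0.1 0" --pt "0 0 0 0 0 -0.2 0" --pt "0 0 0 0 0 -0.3 0" --pt "0 0 0 0 0 -0.4 0" --pt "0 0 0 0 0 0 0" --pt "0 0 0 0 0 0 0" --grip_force 45

```text
t: 32.85
tool_pos: [0.5435, 0.0322, 0.0918]
tool_rot: [-3.132, -0.235, -0.002]
contact_force: [1.0, 0.1, -0.8]
opening: 0.0547
```

```bash
python3 - <<'E'
from lids import *
o,w,P=look('w11',(.543,.0325),.084); Z=P[...,2]
m=(Z>.13)&(Z<.17)&(np.hypot(P[...,0]-.543,P[...,1]-.0325)<.02); print('knob',m.sum(),np.median(P[m][:,2]),P[m].mean(0))
E
```

```text
[0.54346613 0.0321661  0.09176938] [ 0.001 -0.    -1.   ] 0.1495311087349329 [ 0.99772076  0.1311268  -0.80800965] 0.054740914279889884
knobtop 5918 hullcirc (array([ 0.5991, -0.0156]), np.float64(0.0152)) mec ray [ 0.6017 -0.0162  0.155 ] z 0.155
collartop 4645 hullcirc (array([0.5439, 0.0311]), np.float64(0.0279)) mec ray [0.5406 0.0303 0.1241] z 0.1241
plate 21123 hullcirc (array([0.5443, 0.0311]), np.float64(0.0554)) mec ray [0.5503 0.032  0.1024] z 0.1024
knob 3188 0.1432723590509466 [0.54690632 0.0323033  0.14147448]
```

The outer lid has risen 11 mm while the knob has stayed put at 0.143. I'll keep lifting.

Request:
jog_arm --pt "0 0 0 0 0 -0.3 0" --pt "0 0 0 0 0 -0.6 0" --pt "0 0 0 0 0 -0.9 0" --pt "0 0 0 0 0 -1.2 0" --pt "0 0 0 0 0 -1.5 0" --pt "0 0 0 0 0 -1.6 0" --pt "0 0 0 0 0 -1.6 0" --pt "0 0 0 0 0 -1.3 0" --pt "0 0 0 0 0 -0.9 0" --pt "0 0 0 0 0 -0.5 0" --pt "0 0 0 0 0 -0.2 0" --pt "0 0 0 0 0 0 0"

```text
t: 33.9
tool_pos: [0.5431, 0.0321, 0.1975]
tool_rot: [-3.132, -0.235, -0.001]
contact_force: [0.3, 0.7, -1.7]
opening: 0.0549
```

Request:
jog_arm --pt "0 0 0 0 0 0 0" --pt "0 0 0 0 0 0 0" --pt "0 0 0 0 0 0 0" --pt "0 0 0 0 0 0 0"

```text
t: 34.23
tool_pos: [0.5427, 0.0321, 0.1966]
tool_rot: [-3.132, -0.235, 0.001]
contact_force: [0.5, 0.5, -1.0]
opening: 0.0547
```

```bash
python3 - <<'E'
from lids import *
o,w,P=look('w12',(.543,.0325),.19); Z=P[...,2]; hs=cv2.cvtColor(w,cv2.COLOR_RGB2HSV)
m=(Z>.19)&(Z<.22)&(np.hypot(P[...,0]-.543,P[...,1]-.0325)<.07)&(hs[...,1]>45); p=P[m]
A=np.c_[p[:,:2]-p[:,:2].mean(0),np.ones(len(p))]; s=np.linalg.lstsq(A,p[:,2],rcond=None)[0]; print('plate plane',s)
for n in ('side','scene'):
    _,im,d=view(n,n+'12'); Q=cloud(n,d); r=np.hypot(Q[...,0]-.543,Q[...,1]-.033); h=Q[...,2]
    for a,b,R_ in ((.134,.15,.025),(.085,.095,.06)):
        m=(h>a)&(h<b)&(r<R_); print(n,a,m.sum(),Q[m].mean(0).round(4) if m.sum() else '')
    if n=='side': a=cv2.resize(im[130:270,200:340],(400,400))
    else: b=cv2.resize(im[130:330,190:350],(320,400))
cv2.imwrite('pics/fin.png',np.hstack([a,b])[...,::-1])
E
```

```text
[0.54273912 0.03212082 0.19655391] [-0.001 -0.001 -1.   ] 0.14950326942780895 [ 0.4838316   0.52513229 -1.04907968] 0.05473067501496847
knobtop 5238 hullcirc (array([ 0.5576, -0.0104]), np.float64(0.0151)) mec ray [ 0.5598 -0.0104  0.2643] z 0.2643
collartop 4909 hullcirc (array([0.5434, 0.0309]), np.float64(0.0281)) mec ray [0.5402 0.0302 0.229 ] z 0.229
plate 22075 hullcirc (array([0.5434, 0.031 ]), np.float64(0.0555)) mec ray [0.5496 0.032  0.2072] z 0.2072
plate plane [-0.02481691 -0.00431236  0.20782969]
side 0.134 22 [0.5439 0.0397 0.1405]
side 0.085 178 [0.5419 0.0416 0.089 ]
scene 0.134 4 [0.5381 0.0247 0.1359]
scene 0.085 450 [0.5378 0.0257 0.0887]Traceback (most recent call last):
  File "<stdin>", line 11, in <module>
    return _nx.concatenate(arrs, 0, dtype=dtype, casting=casting)
           ~~~~~~~~~~~~~~~^^^^^^^^^^^^^^^^^^^^^^^^^^^^^^^^^^^^^^^
ValueError: all the input arrays must have same number of dimensions, but the array at index 0 has 1 dimension(s) and the array at index 1 has 3 dimension(s)
```

```bash
python3 - <<'E'
from h import *
A=np.load('pics/side12.npz')['im'][120:260,180:340]; B=np.load('pics/scene12.npz')['im'][100:340,180:380]
cv2.imwrite('pics/fin.png',np.hstack([cv2.resize(A,(457,400)),cv2.resize(B,(333,400))])[...,::-1])
E
```

```text
(no output)
```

View pics/fin.png

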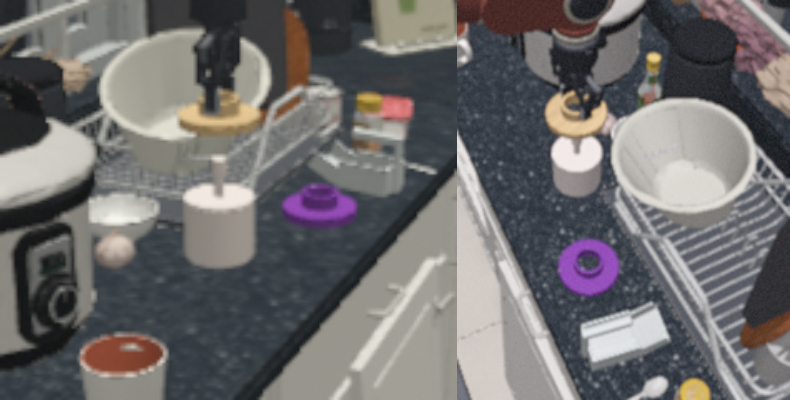

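The final picture shows the inner lid seated level on the canister, the outer lid held level above it, the scoop upright and empty, and the bystanders in place. I'm handing in.

```bash
python3 -c "
from station import ctrl
print(ctrl.finish_job())"
```

```text
the job is handed in; nothing more can be done
None
```

The job is done and handed in at about 34.5 s on the robot's clock.

- **Nuts:** all six are in the canister, counted in the wrist picture. The scoop is back near its original spot, upright and empty, with its handle level at about 90 mm.
- **Seating:** I carried the lid pair over by the knob. It met the canister at a TCP height of 0.1042 m, against 0.1043 m expected.
- **Lift-off:** the outer lid came off alone by its collar. The inner lid's knob stayed at 0.143 m when I re-checked it after the first 11 mm of the lift. At the end the flange still read 0.089 m, as it should when seated.
- **End state:** the outer lid is held about 11.5 cm above its seat, tilted about 1.4°, with a 45 N grip. The last picture shows the bystanders where they were.

**Disagreements:**
- **Fingertip offset:** `tcp_to_tips` says the tips are 22 mm ahead of the TCP, but the scene and wrist cameras both put them about 16 mm behind it. Because of this the first grasp on the scoop closed on air above the handle, moving nothing. I used the measured offset from then on.
- **Side camera:** it read the canister centre up to about 5 mm off the other two cameras, so I placed the lids by the wrist camera.

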